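# Size a praline with the sprung sizing tongs

## Task

To size the wrapped praline on the gauge stand for a gift box, lift the sprung sizing tongs off their rest by the grip pads, turn them so that the tips face the stand's back stop, and lower the jaws, still wide open (over 43 mm apart), astride the praline along its wrapper, to about mid-height but clear of the plinth. Then squeeze until the pointer meets the long line of the scale (36 mm between the tips) and hold that gap steady, the tongs touching neither praline nor stand. The program finishes while still holding them so; leave the ribbon spool and the small carton alone.

Things in the scene. Friction and masses are not known exactly. Their poses are not given: they have to be found in the camera images.
- tongs: Sprung sizing tongs: steel bow and two flat steel arms on edge, 16 mm tall, 190 mm long, about 70 g. Origin at the underside midway between the arm hinges (x = 0, y = +/-19.5 mm; the bow reaches 24 mm behind); x points from bow to tips, y to the left arm, z up. Squeezing closes both arms equally; a spring reopens them.
- tongs_grip (a point): Midway between the two black grip pads (36 long, 15 mm tall), 8 mm above the tongs' underside, 95 mm ahead of their origin, near the centre of mass. Over the pads the tongs measure 62 mm free, 47 mm at the mark; 1 mm less there is 1.6 mm less at the tips. Squeeze force per side: 2 N at first, 6 N at the mark, 9 N at the end of travel (7 mm tip gap). Nothing stops the arms at the mark.
- tongs_mid (a point): The point midway between the tips, at mid-height of the arms, on the tongs' centre line 60 mm ahead of tongs_grip. It should come to the middle of the praline.
- tip_left (a point): The inner face of the left jaw, mid-height, 10 mm back from the end of the arm. The tip gap is the distance between tip_left and tip_right: about 61 mm free, 36 mm at the mark. The jaws are 16 mm tall, 3 mm thick.
- tip_right (a point): The inner face of the right jaw, likewise.
- tongs_left (a joint): Turn of the left arm, rad: 0 free (open), 0.08 at the 36 mm mark where the arms are parallel, 0.17 at the end of travel. The right arm turns equally.
- rest: Dark wooden rest, fixed, origin at counter level: foot 170 x 40 x 8 mm with two cross bars (56 and 90 mm wide), tops 35 mm above the counter, 85 mm behind and 50 mm ahead of its origin. The tongs lie on them along its x axis, grip pads above the origin, with only the foot below.
- stand: Dark wooden gauge stand, fixed, origin at counter level under the praline: plinth 66 x 50 mm, top 40 mm above the counter, on a foot 80 x 70 x 10 mm. An upright back stop (44 mm wide, top 62 mm above the counter) has its inner face 36 mm from the origin toward +x. x points to the back stop; astride, the tongs point the same way, from the open side.
- praline: The single wrapped praline on the stand: body about 24 mm wide and 22 mm high, twisted wrapper tails along the stand's x axis, 51 mm over all; 16 g, loose. Origin at the centre of its underside on the plinth's top.
- spool: Bystander, loose: spool of ribbon lying flat, diameter 56, height 20 mm. Origin at the centre of its underside.
- small_carton: Bystander, loose: small cream carton standing, 41 x 50 x 82 mm. Origin at the centre of its underside.
- scale_mark (a point): The long dark line on the thin scale bridge, 58 mm ahead of the tongs' origin, 3 mm above the arms, carried by the left arm and reaching over the right one. The right arm's small pointer stands at it when the tip gap is 36 mm; the shorter lines beside it are not the mark.
Mind the look-alikes: they are no part of the job. Leave any blue or purple look-alike of the praline alone.

How it is judged:
By the outcome, as a careful person would: the job done as asked, in the order asked, and still so for the second after the job is handed in, while the arm keeps its last pose, push and grip.
It also fails if it takes over 48 s, if anything falls off the work surface, if the arm or the gripper's body presses on something with over 40 N, if the wrist force passes 120 N, or if a joint passes its speed limit or range.

## Robot

A 6-joint arm with a two-finger parallel gripper is mounted at the origin on a cart in front of the work surface, level with it; the furniture and walls round the work are solid. World frame = base frame: x ahead of the robot, y to its left, z up, the work surface at z = 0. Lengths are in m, angles in degrees, forces in N, time in s.
With the tool pointing down it reaches from about 0.4 to 0.825 m from the base axis. Payload 7 kg.
Tool frame: the origin (TCP) lies on the centre line of the jaws, within the pads' length; the fingertips stand r.tip_reach ahead of it and the grasp point (between the pads) is the TCP (r.tip_reach is the distance from the TCP to the fingertips, in m); z points along the fingers, y is the line along which they close (so a half turn about z gives the same grasp; the last joint's range is limited). The gripper opens to 88 mm and grips with 3 to 60 N. Pads are 19 mm wide; open, the fingers measure 130 mm over their backs; the gripper's body (78 mm by 193 mm) begins 47 mm behind the grasp point.
Start: joints at [-50.816, 20.546, 0.682, 0, -70.136, -16.507], TCP at [0.26, -0.623, 0.216] pointing down, gripper open.
Joint ranges: [-176.03, 176.03], [-82.01, 121.73], [-58.28, 71.71], [-173.87, 95.51], [-174.79, -0.11], [-173.66, 173.66]. Speed limits (degrees/s): [136.94, 136.94, 172.46, 180, 180, 180].

## Interface

Orientations are given as [roll, pitch, yaw] about the fixed x, y, z axes, in that order (R = Rz(yaw) Ry(pitch) Rx(roll)).
In Python, from plant import sensors, cams, r gives the robot as it stands.
- The arm moves only by the tool drive_tool, never from a script. Its argument "rows" is a list of rows, each an object of numbers: "fingers": the gripper's target within -1 to 1 (fully open at 1, half-way at 0, shut at -1); "x", "y", "z": the shift along the tool's x, y, z in m; "spin": the turn about the tool's z in rad. A call has 1 to 10 rows; each row is the pose to reach, as a shift and turn from the pose commanded when the call began, along the tool's axes at that moment; what a row does not reach only later rows make up. A row lasts 1/8 s, in which the tool goes at most 62.5 mm and 10.7 degrees, less where a joint would pass 70% of its speed; a pose out of reach is approached as far as the arm can. A call with a gripper value outside its range is refused whole. The fingers move at their own pace and stop on an object; "newtons" is the grip in N (left out, the last holds). Time passes only in rows, so rows that repeat a pose let the fingers close. It gives the time, the measured TCP pose, the force, the opening and the grip force at its end, in the units of the state.
- sensors.get_state(): the state, without advancing time (a new reading comes with each control period).
- cams.capture(name): name is "scene" or "top" or "wrist"; returns a dict with "pixels" (400x640x3 uint8, red, green, blue), "intrinsics" (3x3 intrinsics, pixels), "eye" and "orientation" of the camera in the world; the wrist camera has in their place "T_tool_cam" (4x4, takes a point from camera to tool coordinates, whose origin is the TCP and whose axes are the flange's). Camera axes: x right, y up, looking along -z (the intrinsics and any distortion apply to the point x, -y, -z); pixel columns grow to the right and rows downward; lengths in m; the calibration is good to about 2 mm. A picture is of the moment at which its call begins: read the wrist's pose just before it. There is no depth.
- r.close_job(): hands the job in; it is judged then, once.
The state is a dict: "time_s": time; "joints": joint angles; "qd": joint speeds; "joint_torque": joint torques, N m; "tcp_pos": TCP position; "eef_rot": TCP orientation; "contact_force": force on the tool from outside, world axes, zero at the start; "moment": the same for the moment, N m; "gripper_width": finger opening in m; "gripper_force": force on a finger pad.
Only numpy, scipy, OpenCV 4.12 (cv2) and the standard library are available. Lean on these libraries where they do the work, as an engineer would, in place of code of your own. Each camera call takes 0.05 s, during which the arm holds its last target. There are 200 camera calls.

## Working session

There is one attempt and no reset: what is moved stays moved. The work goes in short steps, Python scripts to look and compute and a tool call to move; the robot and the scene stay as the last step left them, time stands still between calls to the robot, and variables do not carry over. Pictures are saved under pics/ and viewed, at most 10 in all, crops included, and the job is handed in when it is done.

Besides the shell and the picture viewer there is one more tool, called after "Request:" as name([rows], argument=value, ...), one row to a line, values as JSON. drive_tool: Moves the arm, as the interface text tells. Its arguments: {"type":"object","properties":{"rows":{"type":"array"},"newtons":{"type":"number"}},"required":["rows"]}

```bash
mkdir -p pics; ls; python3 - <<'E'
from plant import sensors,cams,r
import cv2,numpy as np
print(sensors.get_state(), r.tip_reach)
for n in ("scene","top"):
    c=cams.capture(n); cv2.imwrite(f"pics/{n}1.png",c["pixels"][...,::-1]); print(n,c["intrinsics"],c["eye"],c["orientation"],[k for k in c])
E
```

```text
pics
{'time_s': 0.0, 'joints': array([-5.08140526e+01,  2.05900535e+01,  6.33431728e-01, -2.22466978e-02,
       -7.01362222e+01, -1.65061221e+01]), 'qd': array([-0.10619787, -0.02714356, -0.04003623,  0.02497605,  0.01697048,
       -0.09989941]), 'joint_torque': array([ 2.75791681e-03, -5.82715380e+01,  2.93055975e+01,  6.99669912e+00,
        7.02558857e-03, -1.46841026e-04]), 'tcp_pos': array([ 0.26004168, -0.62233608,  0.21532902]), 'eef_rot': array([ 1.79905040e+02, -6.32993057e-03, -1.57327746e+02]), 'contact_force': array([-0.09508337,  0.99412159,  0.17156308]), 'moment': array([ 0.01321683,  0.04435124, -0.03082406]), 'gripper_force': 0.0, 'gripper_width': 0.08735818432669691} 0.019
scene [[418.51963035   0.         311.60085059]
 [  0.         418.51963035 194.78214783]
 [  0.           0.           1.        ]] [0.0457788  0.68552898 0.62173533] [  53.8379897    -0.77048688 -135.40985459] ['pixels', 'intrinsics', 'eye', 'orientation']
top [[466.68157302   0.         313.51505449]
 [  0.         466.68157302 194.78585375]
 [  0.           0.           1.        ]] [0.5059685  0.14319436 1.0548827 ] [  2.9792434    1.31612648 -89.18156049] ['pixels', 'intrinsics', 'eye', 'orientation']
```

View pics/top1.png

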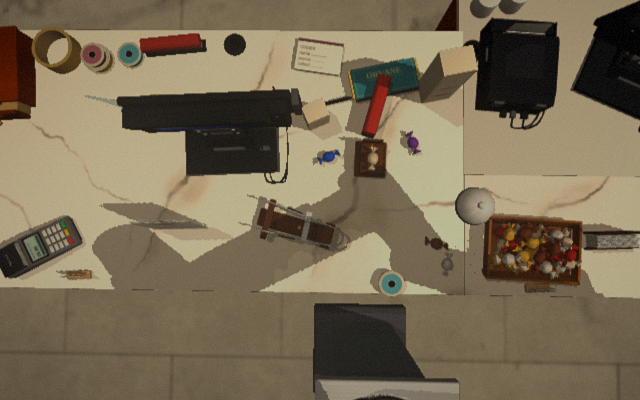

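View pics/scene1.png

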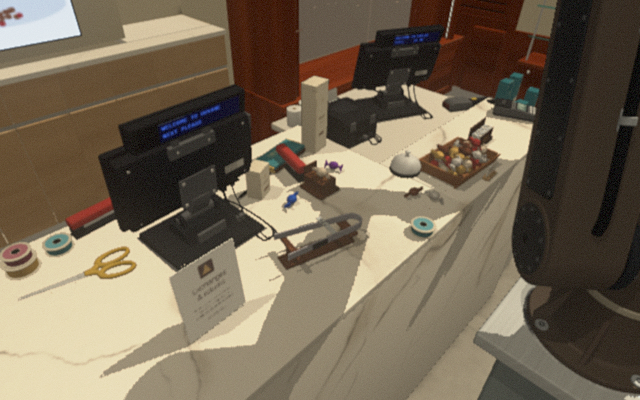

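The top view shows the rest and tongs around (300,225) with the bow at the right end (345,240). The stand and pale praline are at (371,158), with blue (327,157) and purple (413,143) look-alikes beside it, a red box behind, the spool at (391,283) and the carton at (316,113). The scene view agrees. I'll enlarge this area and cast rays.

```bash
cat > h.py <<'E'
from plant import sensors,cams,r
import cv2,numpy as np
from scipy.spatial.transform import Rotation as Ro
def rot(e): return Ro.from_euler('xyz',e,degrees=True).as_matrix()
def ray(c,uv):
    K=c["intrinsics"]; d=np.array([(uv[0]-K[0,2])/K[0,0],-(uv[1]-K[1,2])/K[1,1],-1])
    return np.array(c["eye"]),c["R"]@d
def plane(c,uv,z):
    e,d=ray(c,uv); return e+d*(z-e[2])/d[2]
def cap(n):
    s=sensors.get_state(); c=cams.capture(n)
    if n=="wrist":
        T=np.eye(4);T[:3,:3]=rot(s["eef_rot"]);T[:3,3]=s["tcp_pos"]
        T=T@c["T_tool_cam"]; c["eye"]=T[:3,3]; c["R"]=T[:3,:3]
    else: c["R"]=rot(c["orientation"])
    return c
def proj(c,p):
    q=c["R"].T@(np.array(p)-c["eye"]); K=c["intrinsics"]
    return K[0,0]*q[0]/-q[2]+K[0,2], K[1,1]*q[1]/q[2]+K[1,2]
def save(c,name,box=None,k=1):
    im=c["pixels"][...,::-1]
    if box: im=im[box[1]:box[3],box[0]:box[2]]
    cv2.imwrite("pics/"+name,cv2.resize(im,None,fx=k,fy=k,interpolation=cv2.INTER_CUBIC))
E
python3 - <<'E'
from h import *
c=cap("top"); save(c,"top2.png",(240,90,440,240),4)
for n,uv,z in [("bow",(347,240),.05),("tipL",(248,197),.05),("tipR",(258,230),.05),("praline",(373,157),.05),("standbox",(371,158),.04),("spool",(391,283),.02),("carton",(316,113),.082),("red",(375,105),.03)]: print(n,plane(c,uv,z).round(3))
w=cap("wrist"); print(w["T_tool_cam"],w["intrinsics"])
E
```

```text
bow [0.462 0.094 0.05 ]
tipL [0.551 0.309 0.05 ]
tipR [0.48  0.286 0.05 ]
praline [0.641 0.04  0.05 ]
standbox [0.64  0.043 0.04 ]
spool [ 0.368 -0.005  0.02 ]
carton [0.729 0.163 0.082]
red [0.76  0.034 0.03 ]
[[-7.38006217e-04  9.57092885e-01  2.89780373e-01  7.88187628e-02]
 [ 9.99999722e-01  7.36627280e-04  1.13828561e-04  5.41145875e-04]
 [-1.04515622e-04  2.89780377e-01 -9.57093163e-01 -1.68214443e-01]
 [ 0.00000000e+00  0.00000000e+00  0.00000000e+00  1.00000000e+00]] [[349.89239105   0.         317.91154403]
 [  0.         349.89239105 202.46731727]
 [  0.           0.           1.        ]]
```

View pics/top2.png

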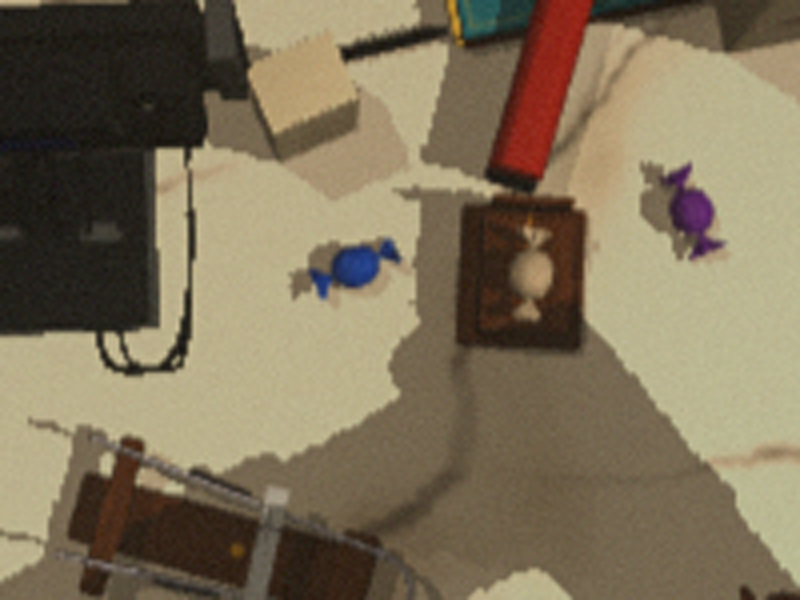

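The enlargement shows the back stop on the stand's far (+x) side, at crop (533,200), with the praline tails running along x. The tongs point at about 75° yaw. I'll move above them.

Request:
drive_tool([
  {"x": -0.04,"y": 0.04,"z": 0,"spin": -0.06,"fingers": 1},
  {"x": -0.08,"y": 0.08,"z": 0,"spin": -0.12,"fingers": 1},
  {"x": -0.12,"y": 0.12,"z": 0,"spin": -0.18,"fingers": 1},
  {"x": -0.16,"y": 0.157,"z": 0,"spin": -0.24,"fingers": 1},
  {"x": -0.2,"y": 0.195,"z": 0,"spin": -0.3,"fingers": 1},
  {"x": -0.24,"y": 0.233,"z": 0,"spin": -0.36,"fingers": 1},
  {"x": -0.28,"y": 0.27,"z": 0,"spin": -0.42,"fingers": 1},
  {"x": -0.311,"y": 0.304,"z": 0,"spin": -0.46,"fingers": 1},
  {"x": -0.311,"y": 0.304,"z": 0,"spin": -0.46,"fingers": 1},
])

```text
time_s: 1.32
tcp_pos: [0.4309, -0.22, 0.2165]
eef_rot: [-180.0, 0.0, -130.7]
contact_force: [0.0, -0.5, -0.7]
gripper_width: 0.0875
gripper_force: 0.0
```

Request:
drive_tool([
  {"x": -0.046,"y": 0.03,"z": 0.007,"spin": -0.06,"fingers": 1},
  {"x": -0.092,"y": 0.06,"z": 0.015,"spin": -0.12,"fingers": 1},
  {"x": -0.138,"y": 0.09,"z": 0.022,"spin": -0.18,"fingers": 1},
  {"x": -0.184,"y": 0.12,"z": 0.03,"spin": -0.24,"fingers": 1},
  {"x": -0.23,"y": 0.149,"z": 0.037,"spin": -0.3,"fingers": 1},
  {"x": -0.276,"y": 0.178,"z": 0.045,"spin": -0.36,"fingers": 1},
  {"x": -0.322,"y": 0.207,"z": 0.052,"spin": -0.42,"fingers": 1},
  {"x": -0.365,"y": 0.236,"z": 0.06,"spin": -0.462,"fingers": 1},
  {"x": -0.365,"y": 0.236,"z": 0.06,"spin": -0.462,"fingers": 1},
  {"x": -0.365,"y": 0.236,"z": 0.06,"spin": -0.462,"fingers": 1},
])

```text
time_s: 2.58
tcp_pos: [0.4909, 0.2073, 0.1558]
eef_rot: [180.0, -0.1, -104.5]
contact_force: [-0.9, 0.3, -0.1]
gripper_width: 0.088
gripper_force: 0.0
```

```bash
python3 - <<'E'
from h import *
c=cap("wrist"); save(c,"w1.png"); s=sensors.get_state(); print(s["tcp_pos"],s["eef_rot"],c["eye"])
np.savez("w1.npz",p=c["pixels"],intrinsics=c["intrinsics"],eye=c["eye"],R=c["R"])
E
```

```text
[0.49102368 0.20693726 0.15615345] [ 1.79980752e+02 -2.87687939e-02 -1.04559577e+02] [0.47092968 0.13178186 0.32412402]
```

View pics/w1.png

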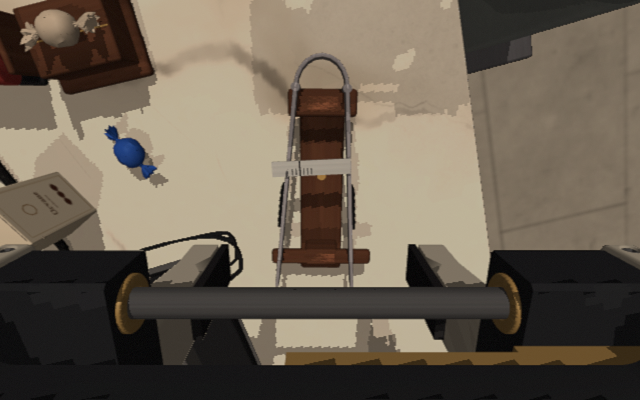

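The wrist view shows the bow's end at (321,55), the scale bridge at row 168, and the black pads at (282,205) and (353,206). The rest bars are at rows 102 and 256, and the praline on the stand is at (58,28).

```bash
python3 - <<'E'
from h import *
z=np.load("w1.npz"); c=dict(intrinsics=z["intrinsics"],eye=z["eye"],R=z["R"])
im=z["p"].astype(int); m=(im.max(2)<45)
n,l,st,ce=cv2.connectedComponentsWithStats(m[170:242,265:375].astype(np.uint8))
print([(s[:2]+[265,170],s[2:],(e+[265,170]).round(1)) for s,e in zip(st[1:],ce[1:]) if s[4]>40])
P={k:plane(c,uv,h) for k,uv,h in [("bow",(321,54),.051),("Lp",(282,205),.047),("Rp",(353.5,206),.047),("hL",(296,90),.051),("hR",(347,90),.051),("bar1",(323,102),.035),("bar2",(321,256),.035),("pral",(58,28),.051)]}
for k in P: print(k,P[k].round(4))
d=(P["bar2"]-P["bar1"]); print("bars",np.linalg.norm(d),np.degrees(np.arctan2(d[1],d[0])))
g=(P["Lp"]+P["Rp"])/2; d=g-P["bow"]; print("g",g,np.linalg.norm(d[:2]),np.degrees(np.arctan2(d[1],d[0])), np.linalg.norm(P["Lp"]-P["Rp"]))
E
```

```text
[(array([279, 184]), array([ 5, 42, 80], dtype=int32), array([280.7, 204.1])), (array([352, 187]), array([ 3, 42, 79], dtype=int32), array([352.8, 205.9])), (array([334, 193]), array([ 8, 14, 57], dtype=int32), array([337.8, 198.8])), (array([301, 194]), array([ 17,  15, 153], dtype=int32), array([308.3, 200.3]))]
bow [0.4611 0.1037 0.051 ]
Lp [0.5211 0.2074 0.047 ]
Rp [0.4639 0.2232 0.047 ]
hL [0.4852 0.123  0.051 ]
hR [0.4485 0.1325 0.051 ]
bar1 [0.4678 0.1366 0.035 ]
bar2 [0.5026 0.266  0.035 ]
pral [0.6372 0.0404 0.051 ]
bars 0.1339648992171483 74.9062935803007
g [0.4925047  0.21530728 0.047     ] 0.11595312267318296 74.279593789319 0.05931451808826781
```

Request:
drive_tool([
  {"x": -0.005,"y": 0.001,"z": 0.025,"spin": 0.01,"fingers": 1},
  {"x": -0.0095,"y": 0.002,"z": 0.05,"spin": 0.01,"fingers": 1},
  {"x": -0.0095,"y": 0.002,"z": 0.075,"spin": 0.01,"fingers": 1},
  {"x": -0.0095,"y": 0.002,"z": 0.095,"spin": 0.01,"fingers": 1},
  {"x": -0.0095,"y": 0.002,"z": 0.107,"spin": 0.01,"fingers": 1},
  {"x": -0.0095,"y": 0.002,"z": 0.113,"spin": 0.01,"fingers": 1},
  {"x": -0.0095,"y": 0.002,"z": 0.113,"spin": 0.01,"fingers": 1},
  {"x": -0.0095,"y": 0.002,"z": 0.113,"spin": 0.01,"fingers": 1},
])

```text
time_s: 3.62
tcp_pos: [0.4919, 0.2179, 0.044]
eef_rot: [-180.0, 0.1, -105.1]
contact_force: [-0.7, 0.1, -0.1]
gripper_width: 0.0882
gripper_force: 0.0
```

Request:
drive_tool([
  {"fingers": 0.6},
  {"fingers": 0.5},
  {"fingers": 0.42},
  {"fingers": 0.38},
  {"fingers": 0.34},
  {"fingers": 0.3},
  {"fingers": 0.3},
  {"fingers": 0.3},
], newtons=12)

```text
invalid input
```

Request:
drive_tool([
  {"x": 0,"y": 0,"z": 0,"spin": 0,"fingers": 0.6},
  {"x": 0,"y": 0,"z": 0,"spin": 0,"fingers": 0.5},
  {"x": 0,"y": 0,"z": 0,"spin": 0,"fingers": 0.42},
  {"x": 0,"y": 0,"z": 0,"spin": 0,"fingers": 0.36},
  {"x": 0,"y": 0,"z": 0,"spin": 0,"fingers": 0.3},
  {"x": 0,"y": 0,"z": 0,"spin": 0,"fingers": 0.3},
  {"x": 0,"y": 0,"z": 0,"spin": 0,"fingers": 0.3},
], newtons=12)

```text
time_s: 4.5
tcp_pos: [0.4915, 0.2176, 0.0432]
eef_rot: [180.0, -0.0, -105.1]
contact_force: [-0.4, -0.6, 0.2]
gripper_width: 0.0573
gripper_force: 0.0
```

```bash
python3 - <<'E'
from h import *
c=cap("wrist"); save(c,"w2.png",(150,0,490,300),2.0); s=sensors.get_state(); print(s["tcp_pos"],s["gripper_width"],s["gripper_force"])
E
```

```text
[0.4915041  0.21766312 0.04324629] 0.05679976148245906 0.0
```

View pics/w2.png

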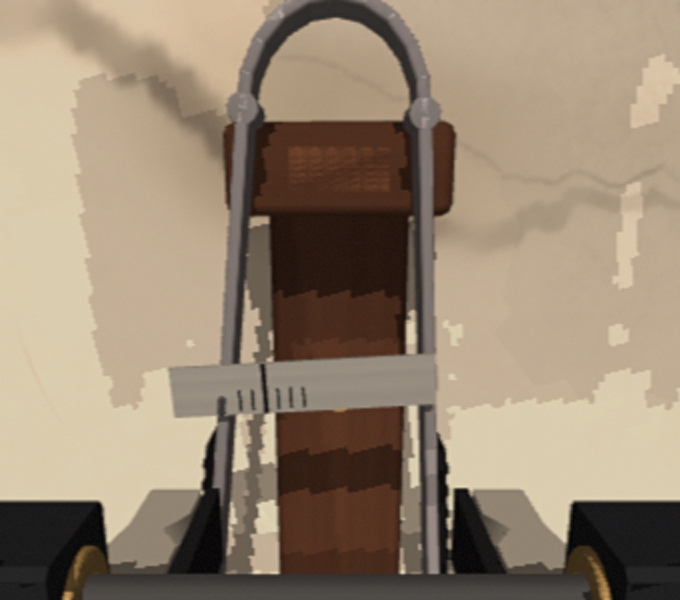

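The crop shows the fingers at the pads, at columns 215 and 455, with the pointer at (222,400) left of the long line at (265,388). The force still reads 0, so I'll close a little further.

Request:
drive_tool([
  {"x": 0,"y": 0,"z": 0,"spin": 0,"fingers": 0.27},
  {"x": 0,"y": 0,"z": 0,"spin": 0,"fingers": 0.24},
  {"x": 0,"y": 0,"z": 0,"spin": 0,"fingers": 0.24},
  {"x": 0,"y": 0,"z": 0,"spin": 0,"fingers": 0.24},
])

```text
time_s: 5.05
tcp_pos: [0.4915, 0.2176, 0.0433]
eef_rot: [180.0, 0.0, -105.1]
contact_force: [-0.2, 0.6, 0.5]
gripper_width: 0.0544
gripper_force: 0.0
```

```bash
python3 - <<'E'
from h import *
c=cap("wrist"); save(c,"w3.png",(150,0,490,300),2.0); s=sensors.get_state(); print(s["tcp_pos"],s["gripper_width"],s["gripper_force"])
a=cv2.imread("pics/w2.png");b=cv2.imread("pics/w3.png")
cv2.imwrite("pics/w23.png",np.hstack([a[330:600,150:500],b[330:600,150:500]]))
E
```

```text
[0.49152381 0.21760494 0.04327227] 0.05443509144317525 0.0
```

View pics/w23.png

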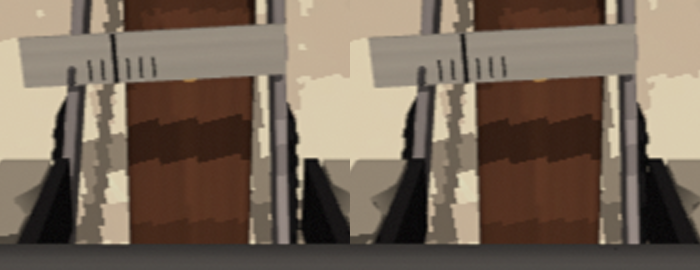

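The pointer did not move between the two crops (it stays at (72,70) and (422,70)), and the finger edges pass in front of the arms. So the fingers are above the tongs, and the real fingertips are higher than tip_reach says. Ray geometry puts them about 11 mm behind the TCP. I'll open, go down in a checked step, and look.

Request:
drive_tool([
  {"x": 0,"y": 0,"z": 0,"spin": 0,"fingers": 0.6},
  {"x": 0,"y": 0,"z": 0,"spin": 0,"fingers": 1},
  {"x": 0,"y": 0,"z": 0,"spin": 0,"fingers": 1},
  {"x": 0,"y": 0,"z": 0,"spin": 0,"fingers": 1},
  {"x": 0,"y": 0,"z": 0.007,"spin": 0,"fingers": 1},
  {"x": 0,"y": 0,"z": 0.013,"spin": 0,"fingers": 1},
  {"x": 0,"y": 0,"z": 0.013,"spin": 0,"fingers": 1},
])

```text
time_s: 5.98
tcp_pos: [0.4911, 0.2172, 0.0295]
eef_rot: [180.0, -0.1, -105.1]
contact_force: [0.2, 0.1, -0.5]
gripper_width: 0.0877
gripper_force: 0.0
```

```bash
python3 - <<'E'
from h import *
c=cap("wrist"); save(c,"w4.png",(120,0,520,300),2.0); s=sensors.get_state(); print(s["tcp_pos"],s["gripper_width"],s["contact_force"])
np.savez("w4.npz",p=c["pixels"],intrinsics=c["intrinsics"],eye=c["eye"],R=c["R"])
E
```

```text
[0.49126066 0.21740455 0.02978406] 0.0873507216030508 [-0.2881765  -0.20175852  0.87787015]
```

View pics/w4.png

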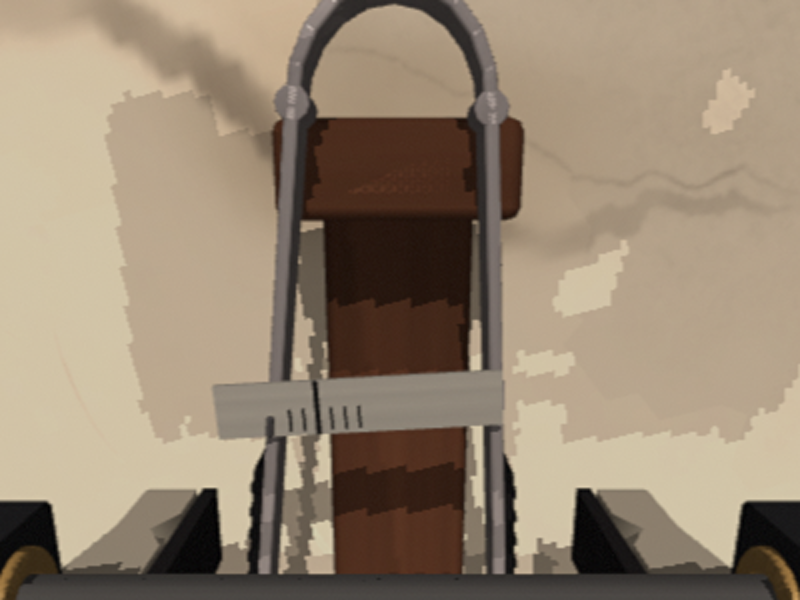

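```bash
python3 - <<'E'
from h import *
z=np.load("w4.npz"); c=dict(intrinsics=z["intrinsics"],eye=z["eye"],R=z["R"])
print(c["eye"])
hs=[plane(c,uv,.051) for uv in ((266,51),(365,53))]; print(hs,np.linalg.norm(hs[0]-hs[1]))
h=sum(hs)/2
b=plane(c,(277.5,204),.054);b2=plane(c,(360,200),.054); print("bridge",b,b2)
for zz in (.035,): 
  q=[plane(c,((u)/2+120,v/2),zz) for u,v in ((275,118),(523,118),(275,212),(520,212))]; print("bar1",[x[:2].round(4) for x in q], np.linalg.norm(q[2]-q[3]),sum(q)/4)
d=np.array([np.cos(np.radians(74.9)),np.sin(np.radians(74.9))]); print("grip from hinge",h[:2]+.095*d,"from bar",(sum(q)/4)[:2]+.085*d)
E
```

```text
[0.47037116 0.14196057 0.19777071]
[array([0.48520335, 0.12029147, 0.051     ]), array([0.44832339, 0.13099105, 0.051     ])] 0.0384006869836996
bridge [0.49847913 0.17998091 0.054     ] [0.46384746 0.18748998 0.054     ]
bar1 [array([0.4913, 0.12  ]), array([0.4396, 0.134 ]), array([0.4974, 0.1387]), array([0.4443, 0.153 ])] 0.05495343257424942 [0.46815445 0.13642918 0.035     ]
grip from hinge [0.4915113  0.21736116] from bar [0.49029733 0.21849436]
```

Hinges measure 38.4 mm apart against 39, so the camera height is right and the grip is centred to about 1 mm. The fingertips are at z≈0.041, so I'll go down a further 9 mm, which is safe under either reading, and close.

Request:
drive_tool([
  {"x": 0,"y": 0,"z": 0.005,"spin": 0,"fingers": 1},
  {"x": 0,"y": 0,"z": 0.009,"spin": 0,"fingers": 1},
  {"x": 0,"y": 0,"z": 0.009,"spin": 0,"fingers": 1},
  {"x": 0,"y": 0,"z": 0.009,"spin": 0,"fingers": 0.6},
  {"x": 0,"y": 0,"z": 0.009,"spin": 0,"fingers": 0.45},
  {"x": 0,"y": 0,"z": 0.009,"spin": 0,"fingers": 0.38},
  {"x": 0,"y": 0,"z": 0.009,"spin": 0,"fingers": 0.32},
  {"x": 0,"y": 0,"z": 0.009,"spin": 0,"fingers": 0.28},
  {"x": 0,"y": 0,"z": 0.009,"spin": 0,"fingers": 0.28},
  {"x": 0,"y": 0,"z": 0.009,"spin": 0,"fingers": 0.28},
], newtons=12)

```text
time_s: 7.28
tcp_pos: [0.4916, 0.2177, 0.0214]
eef_rot: [-180.0, 0.0, -105.1]
contact_force: [-0.0, 0.4, 2.2]
gripper_width: 0.0562
gripper_force: 4.1
```

Contact: 4.1 N at 56 mm. Now I'll lift.

Request:
drive_tool([
  {"x": 0,"y": 0,"z": -0.006,"spin": 0,"fingers": 0.28},
  {"x": 0,"y": 0,"z": -0.015,"spin": 0,"fingers": 0.28},
  {"x": 0,"y": 0,"z": -0.03,"spin": 0,"fingers": 0.28},
  {"x": 0,"y": 0,"z": -0.045,"spin": 0,"fingers": 0.28},
  {"x": 0,"y": 0,"z": -0.06,"spin": 0,"fingers": 0.28},
  {"x": 0,"y": 0,"z": -0.072,"spin": 0,"fingers": 0.28},
  {"x": 0,"y": 0,"z": -0.08,"spin": 0,"fingers": 0.28},
  {"x": 0,"y": 0,"z": -0.08,"spin": 0,"fingers": 0.28},
])

```text
time_s: 8.28
tcp_pos: [0.4917, 0.2179, 0.1018]
eef_rot: [-180.0, 0.1, -105.1]
contact_force: [0.9, 0.3, -0.9]
gripper_width: 0.0562
gripper_force: 3.3
```

```bash
python3 - <<'E'
from h import *
c=cap("wrist"); save(c,"w5.png",(120,0,520,300),1.2); s=sensors.get_state(); print(s["tcp_pos"],s["gripper_width"],s["gripper_force"],s["joints"].round(1))
t=cap("top"); save(t,"t5.png",(340,125,410,190),5)
a=cv2.imread("pics/w5.png");b=cv2.imread("pics/t5.png")
h=max(a.shape[0],b.shape[0]); o=np.zeros((h,a.shape[1]+b.shape[1],3),np.uint8); o[:a.shape[0],:a.shape[1]]=a;o[:b.shape[0],a.shape[1]:]=b
cv2.imwrite("pics/j5.png",cv2.resize(o,(0,0),fx=.95,fy=.95)); print(o.shape)
im=t["pixels"].astype(int); sub=im[125:190,340:410]
m=(sub.sum(2)>330); n,l,st,ce=cv2.connectedComponentsWithStats(m.astype(np.uint8))
print([(q[:5].tolist(),(e+[340,125]).round(1).tolist()) for q,e in zip(st[1:],ce[1:]) if q[4]>15])
np.savez("t5.npz",p=t["pixels"],intrinsics=t["intrinsics"],eye=t["eye"],R=t["R"])
E
```

```text
[0.49142885 0.21764322 0.10125162] 0.05627707111351816 3.2556640073585186 [ 44.8  13.8 -25.5  -0.  -50.7 -59.9]
(360, 830, 3)
[([0, 0, 70, 65, 2682], [379.0, 160.6]), ([30, 28, 8, 11, 74], [373.5, 157.9])]
```

View pics/j5.png

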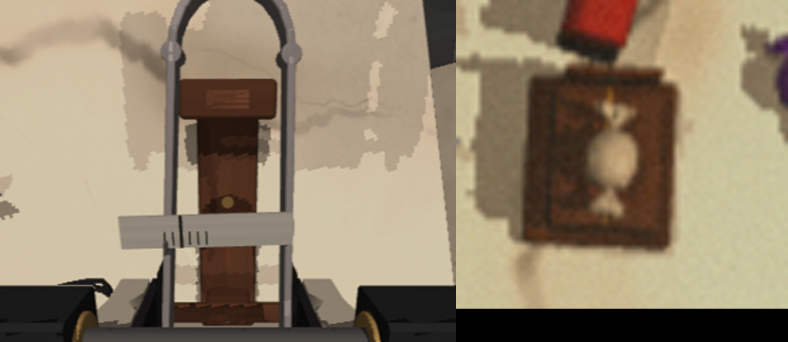

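The tongs hang level and centred in the gripper (left panel). The right panel shows the stand's foot corners at about (528,78), (677,85), (668,248) and (522,240), and the praline body at (613,158).

```bash
python3 - <<'E'
from h import *
z=np.load("t5.npz"); c=dict(intrinsics=z["intrinsics"],eye=z["eye"],R=z["R"])
f=lambda u,v,h: plane(c,((u-456)/4.75+340,v/4.75+125),h)
an=lambda a,b: np.degrees(np.arctan2(b[1]-a[1],b[0]-a[0]))
L=[f(522,240,.01),f(528,78,.01)];R=[f(668,248,.01),f(677,85,.01)]
print(an(*L),an(*R),"bottom edge",an(R[0],L[0])-90,np.linalg.norm(L[0]-R[0]))
B=[f(568,68,.062),f(660,70,.062)]; print("stop",B,an(B[1],B[0])-90,np.linalg.norm(B[0]-B[1]))
T=[f(605,208,.05),f(612,97,.05)]; print("tails",T,an(*T),sum(T)/2); print("body",f(613,158,.053))
w=np.load("w1.npz"); cw=dict(intrinsics=w["intrinsics"],eye=w["eye"],R=w["R"])
# two view praline body centre: threshold in w1
im=w["p"].astype(int)[0:60,15:112]; cv2.imwrite("pics/pr.png",im[...,::-1])
m=(im.sum(2)>330).astype(np.uint8); n,l,st,ce=cv2.connectedComponentsWithStats(m)
print([(q.tolist(),(e+[15,0]).round(1).tolist()) for q,e in zip(st[1:],ce[1:]) if q[4]>60])
tri=lambda e1,d1,e2,d2: np.linalg.lstsq(np.c_[d1,-d2],e2-e1,rcond=None)
e1,d1=ray(c,(373.4,158.0));e2,d2=ray(cw,(58,28)); s=tri(e1,d1,e2,d2)[0]; print(e1+s[0]*d1,e2+s[1]*d2)
E
```

```text
-1.5486342546520924 -2.772537944948301 bottom edge -2.457794322552232 0.0688001449465105
stop [array([0.67752224, 0.06133621, 0.062     ]), array([0.67704251, 0.02003569, 0.062     ])] -0.6654896461808875 0.04130330514433566
tails [array([0.61571956, 0.04302562, 0.05      ]), array([0.66650112, 0.04024627, 0.05      ])] -3.1327584464709783 [0.64111034 0.04163594 0.05      ]
body [0.63819111 0.03988744 0.053     ]
[([0, 0, 30, 8, 131], [25.0, 2.3]), ([6, 10, 46, 34, 876], [46.0, 24.6]), ([58, 12, 20, 15, 117], [82.3, 19.2])]
[0.63961113 0.03848634 0.04664762] [0.63981032 0.03889705 0.04663137][ WARN:0@0.014] global loadsave.cpp:1063 imwrite_ Unsupported depth image for selected encoder is fallbacked to CV_8U.
```

Request:
drive_tool([
  {"x": 0.008,"y": -0.007,"z": 0,"spin": 0.07,"fingers": 0.28},
  {"x": 0.024,"y": -0.021,"z": 0,"spin": 0.22,"fingers": 0.28},
  {"x": 0.042,"y": -0.037,"z": 0,"spin": 0.38,"fingers": 0.28},
  {"x": 0.06,"y": -0.054,"z": 0,"spin": 0.55,"fingers": 0.28},
  {"x": 0.079,"y": -0.071,"z": 0,"spin": 0.72,"fingers": 0.28},
  {"x": 0.098,"y": -0.088,"z": 0,"spin": 0.89,"fingers": 0.28},
  {"x": 0.116,"y": -0.104,"z": 0,"spin": 1.06,"fingers": 0.28},
  {"x": 0.132,"y": -0.119,"z": 0,"spin": 1.21,"fingers": 0.28},
  {"x": 0.142,"y": -0.128,"z": 0,"spin": 1.31,"fingers": 0.28},
  {"x": 0.146,"y": -0.131,"z": 0,"spin": 1.346,"fingers": 0.28},
])

```text
time_s: 9.62
tcp_pos: [0.5798, 0.0418, 0.1004]
eef_rot: [-180.0, -0.1, 177.7]
contact_force: [0.1, -0.5, -0.9]
gripper_width: 0.056
gripper_force: 3.3
```

Request:
drive_tool([
  {"x": 0,"y": 0,"z": 0,"spin": 0,"fingers": 0.28},
  {"x": 0,"y": 0,"z": 0,"spin": 0,"fingers": 0.28},
])

```text
time_s: 9.88
tcp_pos: [0.5798, 0.043, 0.1011]
eef_rot: [-180.0, -0.0, 177.9]
contact_force: [0.6, 0.4, -1.1]
gripper_width: 0.0563
gripper_force: 3.3
```

```bash
python3 - <<'E'
from h import *
t=cap("top"); s=sensors.get_state(); print(s["tcp_pos"],s["eef_rot"],s["gripper_width"],s["gripper_force"])
q=cap("scene"); w=cap("wrist")
u,v=map(int,proj(q,(.61,.04,.07))); a=cv2.resize(q["pixels"][v-50:v+50,u-75:u+75,::-1],None,fx=4,fy=4,interpolation=2)
u,v=map(int,proj(t,(.61,.04,.07))); print("topcrop",u-40,v-35); b=cv2.resize(t["pixels"][v-35:v+65,u-40:u+40,::-1],None,fx=4,fy=4,interpolation=2)
z=w["pixels"][0:190,120:520,::-1]; 
o=np.zeros((590,920,3),np.uint8); o[:400,:600]=a; o[:400,600:]=b; o[400:,:400]=z
cv2.imwrite("pics/j6.png",cv2.resize(o,None,fx=.87,fy=.87))
np.savez("t6.npz",p=t["pixels"],intrinsics=t["intrinsics"],eye=t["eye"],R=t["R"])
E
```

```text
[0.57983629 0.04306266 0.10121757] [ 1.79997173e+02 -6.19081997e-03  1.77902615e+02] 0.055847958644065394 3.255682643396085
topcrop 333 135
```

View pics/j6.png

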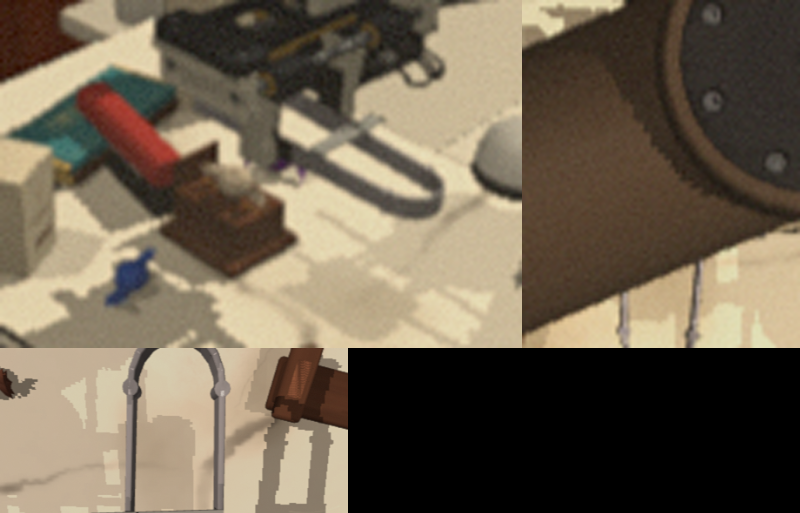

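The scene view shows the tongs held level with the bow toward the robot at (430,200) and the tips at the stand, above the praline at (235,180). The arm blocks the top view. The tips' midpoint works out at (0.640, 0.041), right over the praline, so I'll go down to an underside height of about 45 mm.

Request:
drive_tool([
  {"x": 0,"y": 0,"z": 0.006,"spin": 0,"fingers": 0.28},
  {"x": 0,"y": 0,"z": 0.015,"spin": 0,"fingers": 0.28},
  {"x": 0,"y": 0,"z": 0.025,"spin": 0,"fingers": 0.28},
  {"x": 0,"y": 0,"z": 0.035,"spin": 0,"fingers": 0.28},
  {"x": 0,"y": 0,"z": 0.045,"spin": 0,"fingers": 0.28},
  {"x": 0,"y": 0,"z": 0.055,"spin": 0,"fingers": 0.28},
  {"x": 0,"y": 0,"z": 0.064,"spin": 0,"fingers": 0.28},
  {"x": 0,"y": 0,"z": 0.07,"spin": 0,"fingers": 0.28},
  {"x": 0,"y": 0,"z": 0.07,"spin": 0,"fingers": 0.28},
  {"x": 0,"y": 0,"z": 0.07,"spin": 0,"fingers": 0.28},
])

```text
time_s: 11.28
tcp_pos: [0.5803, 0.0427, 0.0316]
eef_rot: [180.0, 0.0, 177.8]
contact_force: [0.5, 0.6, 0.1]
gripper_width: 0.0563
gripper_force: 3.3
```

```bash
python3 - <<'E'
from h import *
q=cap("scene"); w=cap("wrist"); s=sensors.get_state(); print(s["tcp_pos"],s["eef_rot"],s["gripper_width"],s["gripper_force"],s["contact_force"])
u,v=map(int,proj(q,(.63,.04,.05))); print(u,v); a=cv2.resize(q["pixels"][v-35:v+35,u-50:u+50,::-1],None,fx=8,fy=8,interpolation=2)
cv2.imwrite("pics/j7.png",a); cv2.imwrite("pics/w7.png",w["pixels"][...,::-1])
print([tuple(round(x,1) for x in proj(q,p)) for p in [(.64,.041,.053),(.651,.068,.061),(.651,.068,.045),(.651,.014,.061)]])
E
```

```text
[0.58032842 0.04268225 0.03167533] [1.79983662e+02 3.96820236e-02 1.77811492e+02] 0.05612806585320965 3.255683084400971 [-0.07922444 -0.32178896 -0.36282352]
323 174
[(np.float64(320.3), np.float64(171.7)), (np.float64(309.6), np.float64(171.4)), (np.float64(309.5), np.float64(176.8)), (np.float64(324.6), np.float64(163.3))]
```

View pics/j7.png

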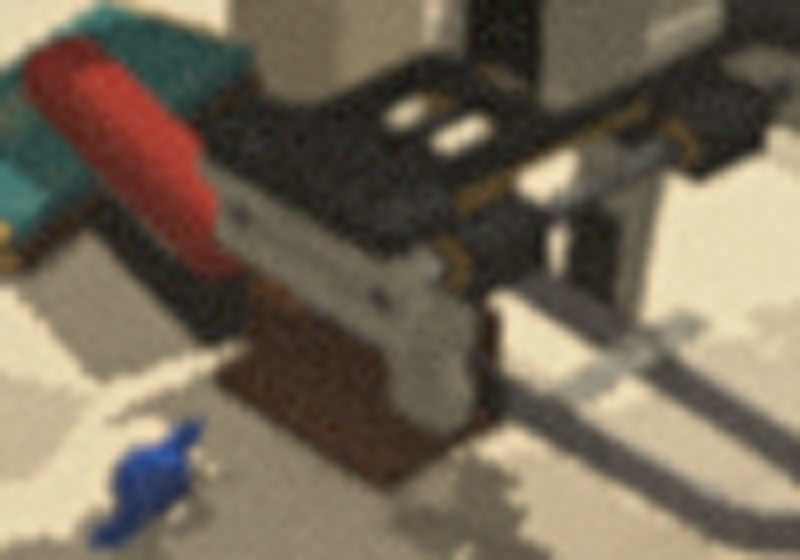

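The gripper hides the tips in this view. The lowered tongs show no contact force. My picture budget is used up, so I'll measure the pointer numerically from here. Now I'll squeeze towards 47 mm over the pads, in steps.

Request:
drive_tool([
  {"x": 0,"y": 0,"z": 0,"spin": 0,"fingers": 0.25},
  {"x": 0,"y": 0,"z": 0,"spin": 0,"fingers": 0.22},
  {"x": 0,"y": 0,"z": 0,"spin": 0,"fingers": 0.19},
  {"x": 0,"y": 0,"z": 0,"spin": 0,"fingers": 0.16},
  {"x": 0,"y": 0,"z": 0,"spin": 0,"fingers": 0.13},
  {"x": 0,"y": 0,"z": 0,"spin": 0,"fingers": 0.1},
  {"x": 0,"y": 0,"z": 0,"spin": 0,"fingers": 0.085},
  {"x": 0,"y": 0,"z": 0,"spin": 0,"fingers": 0.085},
  {"x": 0,"y": 0,"z": 0,"spin": 0,"fingers": 0.085},
])

```text
time_s: 12.5
tcp_pos: [0.58, 0.0426, 0.0313]
eef_rot: [-180.0, -0.0, 177.8]
contact_force: [-0.9, -0.4, -1.6]
gripper_width: 0.0475
gripper_force: 5.2
```

```bash
cat > m.py <<'E'
from h import *
W=[]
for i in range(4):
    w=cap("wrist"); W.append(w["pixels"].astype(float)); 
s=sensors.get_state(); print(s["tcp_pos"],s["gripper_width"],s["gripper_force"],s["contact_force"])
g=np.mean(W,0).mean(2)
# bridge rows: project scale position
S=s["tcp_pos"]; R=rot(s["eef_rot"])
for dz in (-.033,): print("mark expected",proj(w,S+R@np.array([.037,0,dz])))
for r_ in range(184,228,2): print(r_,' '.join('%d'%x for x in g[r_,252:310]))
E
python3 m.py
```

```text
[0.58004989 0.04258366 0.03126035] 0.047710669889925596 5.2394042909145355 [ 0.40275465  0.85817096 -0.34403804]
mark expected (np.float64(316.9499266476819), np.float64(205.02687901991533))
184 111 111 111 110 111 110 110 108 102 98 97 98 97 99 101 104 102 97 78 59 61 84 95 95 94 94 93 95 93 90 89 89 89 89 92 100 105 105 105 105 104 105 105 104 105 105 105 105 105 104 103 103 103 103 103 107 116 121
186 140 140 140 140 140 140 140 140 140 139 140 140 140 139 140 140 141 140 96 26 32 111 140 140 139 139 139 139 138 139 138 138 138 138 138 138 138 138 138 139 138 138 139 138 138 138 138 138 139 138 137 137 137 137 138 137 137 137
188 140 141 140 140 140 140 140 139 140 139 140 139 139 139 139 139 140 139 97 27 33 112 140 140 139 139 139 139 139 139 139 139 139 139 139 139 139 139 139 139 139 139 138 139 139 139 138 139 138 139 139 139 139 139 139 139 138 139
190 142 142 141 140 141 141 141 141 141 141 141 141 141 141 141 142 141 141 98 28 25 90 130 141 141 141 141 141 141 141 141 141 141 141 141 141 141 141 141 141 141 141 141 141 141 140 141 140 141 140 141 141 140 140 141 140 141 14
[... 3405 characters left out ...]
5 165 164
222 173 173 173 173 173 174 187 196 196 196 196 196 196 195 196 197 196 163 116 90 99 113 108 83 55 45 43 58 137 169 170 169 169 168 168 168 167 167 167 166 167 167 166 166 166 166 166 165 166 166 166 166 165 165 165 165 165 165
224 173 173 174 173 173 173 173 173 173 173 173 173 172 172 172 173 172 154 129 119 116 115 107 85 57 46 44 59 138 171 170 169 169 169 169 169 168 168 167 167 167 167 166 166 165 166 166 166 166 166 166 165 165 165 164 165 165 165
226 174 173 173 173 173 173 173 173 173 173 173 173 172 173 172 173 173 154 129 118 115 114 109 87 58 45 44 59 138 170 170 170 169 169 168 169 168 168 167 167 167 166 166 166 166 166 166 166 165 166 165 165 165 165 165 165 165 165
```

Reading the pixels, the pointer is at column 271.5 and the long line at 272.1, so it is almost there. Shorter ticks sit about 7.5 px either side. I'll squeeze another half millimetre.

Request:
drive_tool([
  {"x": 0,"y": 0,"z": 0,"spin": 0,"fingers": 0.078},
  {"x": 0,"y": 0,"z": 0,"spin": 0,"fingers": 0.072},
  {"x": 0,"y": 0,"z": 0,"spin": 0,"fingers": 0.072},
  {"x": 0,"y": 0,"z": 0,"spin": 0,"fingers": 0.072},
  {"x": 0,"y": 0,"z": 0,"spin": 0,"fingers": 0.072},
])

```text
time_s: 13.32
tcp_pos: [0.58, 0.0426, 0.0313]
eef_rot: [180.0, 0.0, 177.8]
contact_force: [-0.1, 0.1, -1.0]
gripper_width: 0.047
gripper_force: 5.4
```

```bash
sed -i 's/range(184,228,2)/range(196,222,4)/;s/252:310/264:284/' m.py; cat >> m.py <<'E'
wd=[sensors.get_state()["gripper_width"]]
# hinges & arms: arm inner edges at two rows below bridge for parallelism
for r_ in (100,140,170): print(r_,[int(x) for x in np.where(g[r_,230:420]<115)[0]+230])
E
python3 m.py
```

```text
[0.58007592 0.04261486 0.03128482] 0.047325162819579096 5.370243564248085 [-0.01933349 -0.00995854 -1.62766557]
mark expected (np.float64(317.0830598596608), np.float64(205.08453623051693))
196 138 138 138 138 138 122 76 23 46 113 138 138 138 137 137 138 137 138 137 138
200 57 113 141 142 141 127 80 21 33 113 142 142 142 140 95 67 120 141 141 142
204 46 107 137 138 138 136 95 27 32 109 138 138 138 136 92 48 110 137 138 138
208 60 107 136 137 137 136 94 27 32 107 136 138 137 136 97 56 110 136 137 137
212 148 148 147 147 143 119 83 58 46 71 115 133 134 133 133 133 135 139 139 139
216 173 173 173 174 172 136 83 61 49 37 58 76 63 47 44 53 115 159 169 169
220 197 197 197 197 197 163 104 62 49 52 92 96 66 46 44 53 115 159 170 169
100 [273, 274, 275, 276, 277, 363, 364, 365, 366, 367, 368, 376, 379]
140 [274, 275, 276, 277, 278, 354, 355, 356, 357, 358, 359, 360, 361, 362, 363, 364, 365, 366, 373, 374, 375, 376, 377, 378, 379, 380]
170 [275, 276, 277, 278, 279, 350, 351, 352, 353, 354, 355, 356, 357, 358, 359, 360, 361, 362, 363, 364, 365, 369, 370, 371, 372, 373, 374, 375, 376, 377, 378, 379]
```

The pointer (271.7) now stands on the long line (271.55) to within about 0.2 px, roughly 0.2 mm of gap, and the grip is steady. Handing in.

```bash
python3 -c "
from plant import r
print(r.close_job())"
```

```text
the job is handed in; nothing more can be done
None
```

Job handed in at about 14 s with the tongs held astride the praline and the pointer on the long line (about 36 mm by the scale); the gripper hid the tips, so their clearance rests on the computed position and near-zero contact force, not on a view of them.

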